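# Lock the drive unit in its cradle and hold its belt tensioner back

### The arm

A 6-joint arm with a two-finger parallel gripper is mounted at the origin on a cart in front of the work surface, level with it; the furniture and walls round the work are solid. World frame = base frame: x ahead of the robot, y to its left, z up, the work surface at z = 0. Lengths are in m, angles in rad, forces in N, time in s.
With the tool pointing down it reaches from about 0.275 to 1 m from the base axis. Payload 8.4 kg.
Tool frame: the origin (TCP) lies at the very end of the fingers, on their centre line; the grasp point (between the pads) lies 19 mm behind it (pinch_z is the distance from the TCP to the grasp point, in m); x points along the fingers, y is the direction in which the jaws open and shut, and the axes are right-handed (so a half turn about x gives the same grasp; the last joint's range is limited). The gripper opens to 85 mm and grips with 20 to 120 N. Pads are 22 mm wide; open, the fingers measure 114 mm over their backs; the gripper's body (76 mm by 85 mm) begins 54 mm behind the grasp point. The pads swing forward as they close: fully open they stand 13 mm farther back than shut.
Start: joints at [-1.294, 0.353, 1.633, -0, 1.155, -0.002], TCP at [0.172, -0.601, 0.231] pointing down, gripper open.
Joint ranges: [-2.63, 2.63], [-0.92, 2.1], [0.06, 2.66], [-1.3, 4.44], [0, 2.69], [-3.02, 3.02]. Speed limits (rad/s): [2.22, 2.22, 2.79, 3.14, 3.14, 3.14].

### API

Orientations are given as a rotation vector (axis times angle).
In Python, from plant import * gives the robot as it stands.
- The arm moves only by the tool play_rows, never from a script. Its argument "rows" is a list of rows, each a list of 5 numbers: the closure in counts, from 0 (fully open) to 255 (shut), then the shift along the world's x, y, z in cm, then the turn about the world's z in rad. A call has exactly 10 rows; each row shifts and turns the pose as measured when the row begins; what a row does not reach is not made up. A row lasts 1/8 s, in which the tool goes at most 62.5 mm and 10.7 degrees, less where a joint would pass 70% of its speed; a pose out of reach is approached as far as the arm can. A call is refused whole if a number of a shift passes 6.25 or a number of a turn 0.188, either way. A call with a gripper value outside its range is refused whole. The fingers move at their own pace and stop on an object; "squeeze" is the grip in N (left out, the last holds). Time passes only in rows, so rows that do not move let the fingers close, or fill a call up. It gives the time, the measured TCP pose, the force and the opening at its end, in the units of the state.
- read_state(): the state, without advancing time (a new reading comes with each control period).
- capture(name): name is "scene" or "top"; returns the picture (384x512x3 uint8, blue, green, red); there is no depth.
- camera_params(name): a dict with "fx", "fy", "cx", "cy" (pixels), "T" (4x4, takes a point from camera to world coordinates). Camera axes: x right, y up, looking along -z (the intrinsics and any distortion apply to the point x, -y, -z); pixel columns grow to the right and rows downward; lengths in m; the calibration is good to about 2 mm. A picture is of the moment at which its call begins. camera_params takes no time and is no camera call.
- finish_job(): hands the job in, once; it reports no verdict.
The state is a dict: "time_s": time; "joints": joint angles; "joint_vel": joint speeds; "joint_efforts": joint torques, N m; "eef_pos": TCP position; "orientation": TCP orientation; "ft_force": force on the tool from outside, world axes, zero at the start; "wrist_torque": the same for the moment, N m; "gripper_width": finger opening in m.
Only numpy, scipy, OpenCV 4.12 (cv2) and the standard library are available. Lean on these libraries where they do the work, as an engineer would, in place of code of your own. Each camera call takes 0.05 s, during which the arm holds its last target.

### The job

The belt drive unit sits in its repair cradle, ready for a new belt. First turn the winged turnbutton at the cradle's open end clockwise (seen from above) to its stop, so that its tongue points squarely over the unit's foot and the unit cannot slide out; then swing the belt tensioner arm, which has an upright finger peg at its end, against its spring all the way to its stop. Finish while still holding the arm there: do not let go, keep the turnbutton closed and the unit seated, and leave the things lying around where they are.

Things in the scene. Friction and masses are not known exactly. Their poses are not given: they have to be found in the camera images.
- cradle: Fixed repair cradle: plywood board 190 x 270 mm (x -95 to 95, y -157 to 113 mm), upper face 12 mm above the bench, two aluminium rails (14 mm high, 113 mm apart inside) along its y, a fixed lip at the +y end; the -y end is open. Origin on the bench under the middle of the seat; x across the rails, y towards the lip, z up. Place and yaw differ from start to start.
- wing (a point): Centre of the turnbutton's black wing grip, on its vertical axis, 48 mm above the bench, at cradle x 0, y -115 mm. The wing is 10 mm thick, 44 mm long (along the tongue) and stands from 28 to 58 mm above the bench; the steel turnbutton below it is 16 mm wide (hub 24 mm). Site -x is the way the tongue points.
- turnbutton (a joint): Turn of the turnbutton, rad. At 0 its tongue points to cradle -x; grows clockwise seen from above; at 1.57, its stop, the tongue points to cradle +y, over the drive unit's foot: closed. Starts open, between 0 and 0.5, turns with light friction (0.05 N m) and stays where it is left. The tongue reaches 37 mm from the axis.
- drive_unit: Loose belt drive unit (0.4 kg): folded steel chassis, top plate 110 x 124 mm, a 6 mm thick foot at either y end (168 mm over both), motor below, pulleys and tensioner above. Origin: centre of its underside; seated at cradle x 0, y 0, z 12 mm, same axes, 1.5 mm play. Pushing the peg drags it towards cradle -y: out of its seat if the turnbutton is open, up to 3 mm if closed.
- tensioner_axis (a point): Point on the vertical pivot axis of the tensioner arm, at the height of the unit's underside (unit x 35, y -18, z 0 mm). Its axes are those of the unit.
- peg (a point): Grip zone of the black finger peg, upright on the free end of the tensioner arm, 72 mm from the pivot axis: a round post 13 mm in diameter, from 68 to 100 mm above the bench (this point: 88 mm). The arm and idler wheel below it, and all the rest of the unit, stay under 70 mm above the bench. Site +x points from the peg to the pivot.
- tensioner (a joint): Swing of the tensioner arm, rad: 0 at rest (spring), the peg then lying from the pivot 0.55 rad from unit -x towards +y; grows counter-clockwise seen from above, the peg moving towards the cradle's open end (unit -y), to its hard stop at 1.05. The spring takes about 4 N at the peg at rest, 8 N at the stop, and throws the arm back when let go.
- screwdriver_blue: Bystander: screwdriver with a blue handle, 26 x 211 x 26 mm, lying on the bench near the cradle. Origin at the centre of its underside.
- small_board: Bystander: small green circuit board, 40 x 60 x 18 mm, lying on the bench near the cradle. Origin at the centre of its underside.
- flux_tin: Bystander: round flux tin, 57 mm in diameter, 20 mm high, on the bench near the cradle. Origin at the centre of its underside.
- tape_roll: Bystander: roll of green insulating tape lying flat, 58 mm in diameter, 18 mm high, on the bench near the cradle. Origin at the centre of its underside.
- marker: Bystander: black felt marker, 15 x 122 x 13 mm, lying on the bench near the cradle. Origin at the centre of its underside.
- capacitor: Bystander: capacitor standing on end, 25 mm in diameter, 36 mm high, on the bench near the cradle. Origin at the centre of its underside.
Things that resemble listed ones, but are neither listed nor needed, are in the scene too. Of the things shaped like the drive_unit, the steel one is meant.

How it is judged:
By the outcome, as a careful person would: the job done as asked, in the order asked, and still so for the second after the job is handed in, while the arm keeps its last pose, push and grip.
It also fails if it takes over 48 s, if anything falls off the work surface, if the arm or the gripper's body presses on something with over 40 N, if the wrist force passes 120 N, or if a joint passes its speed limit or range.

## Working session

There is one attempt and no reset: what is moved stays moved. The work goes in short steps, Python scripts to look and compute and a tool call to move; the robot and the scene stay as the last step left them, time stands still between calls to the robot, and variables do not carry over. Pictures are saved under pics/ and viewed, and the job is handed in when it is done.

Besides the shell and the picture viewer there is one more tool, called as name([rows], argument=value, ...), one row to a line, values as JSON. play_rows: Moves the arm, as the interface text tells. Its arguments: {"type":"object","properties":{"rows":{"type":"array"},"squeeze":{"type":"number"}},"required":["rows"]}

```bash
mkdir -p pics; ls; python3 - <<'E'
from plant import *
import cv2
for n in ("scene","top"):
    im=capture(n); cv2.imwrite(f"pics/{n}0.png",im)
    p=camera_params(n); print(n,{k:(v if not hasattr(v,'tolist') else v.tolist()) for k,v in p.items()})
s=read_state(); print(s)
E
```

```text
pics
scene {'fx': 433.1895998557121, 'fy': 433.1895998557121, 'cx': 260.1548070424703, 'cy': 190.4806729479215, 'T': [[-0.8908797279592218, 0.23108891122986225, -0.3910642216029224, 0.18547377175498553], [-0.45360306217765145, -0.4981391768731354, 0.7389868892255212, 0.6281517136733702], [-0.02403273380954471, 0.8357363672658693, 0.5486047321477345, 0.5980100486808663], [0.0, 0.0, 0.0, 1.0]]}
top {'fx': 477.70500359504274, 'fy': 477.70500359504274, 'cx': 260.6135196885362, 'cy': 193.1563171784969, 'T': [[0.02333155426719556, 0.992788915465746, -0.11758319566938484, 0.4357047859367866], [-0.9997032103999361, 0.023993665957322146, 0.004218425060297186, -0.0711809087682013], [0.007009257559671625, 0.11744987578655147, 0.9930540755599294, 1.0993271151663706], [0.0, 0.0, 0.0, 1.0]]}
{'time_s': 0.1, 'joints': array([-1.29443810e+00,  3.53617394e-01,  1.63401696e+00, -1.66663959e-05,
        1.15521372e+00, -2.37451486e-03]), 'joint_vel': array([-3.57623003e-05, -1.73398945e-03, -2.50420232e-03,  9.66906362e-04,
        5.57845891e-04, -1.32837065e-04]), 'joint_efforts': array([-6.62318439e-05, -6.06351900e+01, -3.42819250e+01,  8.91076354e-06,
        3.86865082e-03, -1.14495830e-05]), 'eef_pos': array([ 0.17185962, -0.60048155,  0.23063102]), 'orientation': array([ 2.07246418,  0.29205023, -2.07285461]), 'ft_force': array([ 0.68345698, -0.19689956, -0.11849754]), 'wrist_torque': array([-0.06434731,  0.02655832, -0.06623271]), 'gripper_width': 0.08539174983841057}
```

View pics/scene0.png

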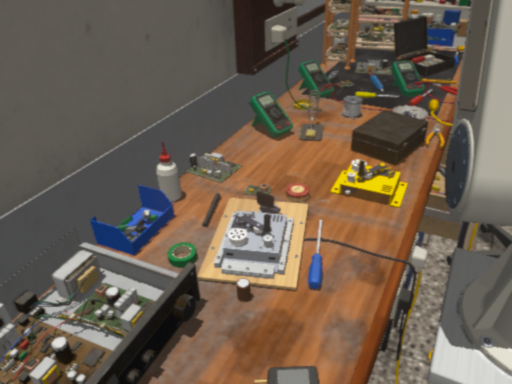

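View pics/top0.png

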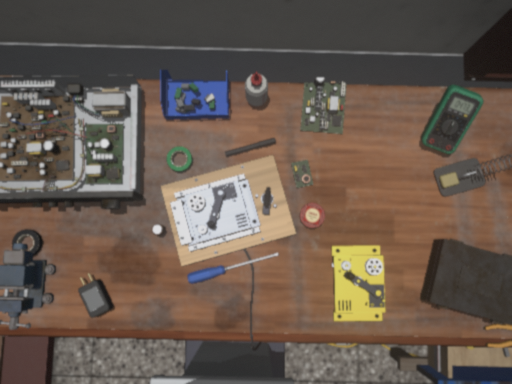

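The steel unit sits in the plywood cradle near top-view pixel (215,212). The wing is near (267,200) and the yellow decoy near (358,283). I'll enlarge the cradle.

```bash
python3 - <<'E'
import cv2
t=cv2.imread("pics/top0.png")[150:270,150:310]
cv2.imwrite("pics/topz.png",cv2.resize(t,None,fx=5,fy=5,interpolation=cv2.INTER_CUBIC))
t=cv2.imread("pics/scene0.png")[180:305,190:325]
cv2.imwrite("pics/scenez.png",cv2.resize(t,None,fx=4.7,fy=4.7,interpolation=cv2.INTER_CUBIC))
E
```

```text
(no output)
```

View pics/topz.png

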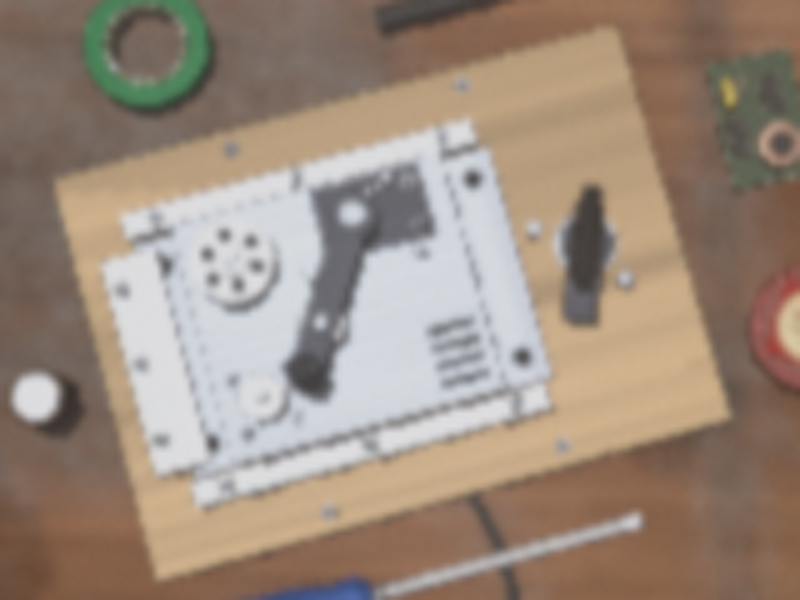

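View pics/scenez.png

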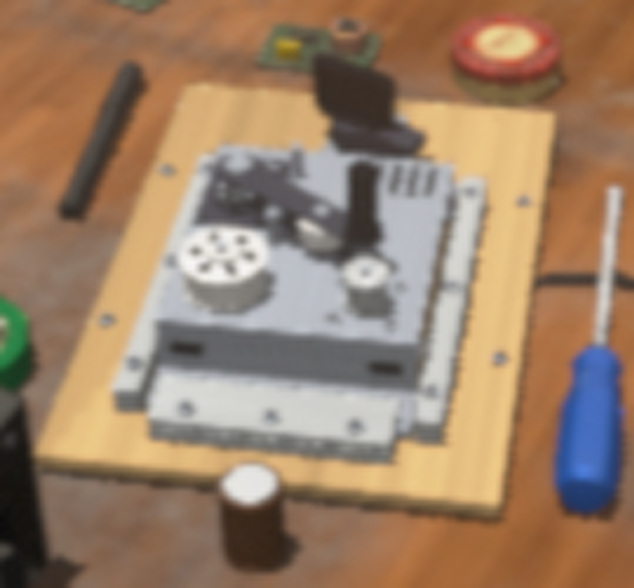

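```bash
cat > h.py <<'E'
import numpy as np, cv2
from plant import *
def proj(n,P):
    p=camera_params(n);T=np.array(p["T"]);P=np.atleast_2d(P)
    c=(P-T[:3,3])@T[:3,:3]; c=c*[1,-1,-1]
    return np.c_[p["fx"]*c[:,0]/c[:,2]+p["cx"],p["fy"]*c[:,1]/c[:,2]+p["cy"]]
def back(n,uv,z):
    p=camera_params(n);T=np.array(p["T"]);uv=np.atleast_2d(uv)
    d=np.c_[(uv[:,0]-p["cx"])/p["fx"],-(uv[:,1]-p["cy"])/p["fy"],-np.ones(len(uv))]@T[:3,:3].T
    return T[:3,3]+d*((z-T[2,3])/d[:,2])[:,None]
E
python3 - <<'E'
from h import *
from scipy.optimize import least_squares
print({k for k in camera_params("top")})
cz=np.array([[55,183],[157,580],[730,415],[615,27]],float)
uv=(cz+.5)/5-.5+[150,150]
C=np.array([[95,113],[-95,113],[-95,-157],[95,-157]])/1000
W=back("top",uv,.012); print(W)
sc=np.array([[40,455],[497,512],[553,113],[190,82]],float); # scene: lowerleft.. 
us=(sc+.5)/4.7-.5+[190,180]
Ws=back("scene",us,.012);print(Ws)
def fit(W,C):
    def f(q):
        c,s=np.cos(q[2]),np.sin(q[2]);return (C@np.array([[c,s],[-s,c]])+q[:2]-W[:,:2]).ravel()
    return least_squares(f,[.4,0,0])
for X in (W,Ws):
    r=fit(X,C);print(r.x,np.abs(r.fun).max())
E
```

```text
{'T', 'fy', 'cy', 'cx', 'fx'}
[[ 0.5749654   0.15380755  0.012     ]
 [ 0.39610132  0.0993818   0.012     ]
 [ 0.47619131 -0.15733976  0.012     ]
 [ 0.65401871 -0.10145845  0.012     ]]
[[ 0.57518914  0.15403137  0.012     ]
 [ 0.39648576  0.10287595  0.012     ]
 [ 0.47730087 -0.15760997  0.012     ]
 [ 0.6561841  -0.10474773  0.012     ]]
[0.51879901 0.01960938 0.30089149] 0.002042566318180672
[0.51987477 0.01968129 0.29589895] 0.0028075716632379594
```

```bash
cat >> h.py <<'E'
CR=np.array([0.519,0.0197]);YAW=0.2985
def c2w(p,z):
    c,s=np.cos(YAW),np.sin(YAW);p=np.array(p)
    return np.array([CR[0]+c*p[0]-s*p[1],CR[1]+s*p[0]+c*p[1],z])
PIV=(.035,-.018)
def peg(th):
    a=np.pi-.55+th  # -x dir rotated towards +y by .55, ccw growth
    return (PIV[0]+.072*np.cos(a),PIV[1]+.072*np.sin(a))
def tip(th,r): # tongue/wing direction, clockwise
    a=np.pi-th; return (r*np.cos(a),-.115+r*np.sin(a))
E
python3 - <<'E'
from h import *
for n,f,o in (("top",5,(150,150)),("scene",4.7,(190,180))):
    im=cv2.imread(f"pics/{n}z.png")
    def dot(p,c):
        u=(proj(n,p)[0]-o+.5)*f-.5;cv2.circle(im,tuple(int(round(x)) for x in u),3,c,-1)
    dot(c2w(peg(0),.100),(0,0,255));dot(c2w(peg(0),.068),(0,255,255));dot(c2w(PIV,.06),(255,0,255))
    for th,c in((.15,(255,0,0)),(.3,(0,255,0)),(.45,(0,0,255))):
        dot(c2w(tip(th,.022),.058),c);dot(c2w(tip(th,-.022),.058),c);dot(c2w(tip(th,.037),.024),c)
    cv2.imwrite(f"pics/{n}o.png",im)
    cv2.imwrite(f"pics/{n}o2.png",cv2.resize(im[100:350,500:700] if n=="top" else im[20:170,280:450],None,fx=2.3,fy=2.3))
print("wing",c2w((0,-.115),.048),"peg0",c2w(peg(0),.088),"peg1",c2w(peg(1.05),.088))
E
```

```text
wing [ 0.55281999 -0.09021455  0.048     ] peg0 [0.48801092 0.03070673 0.088     ] peg1 [ 0.50750552 -0.03878531  0.088     ]
```

View pics/topo.png

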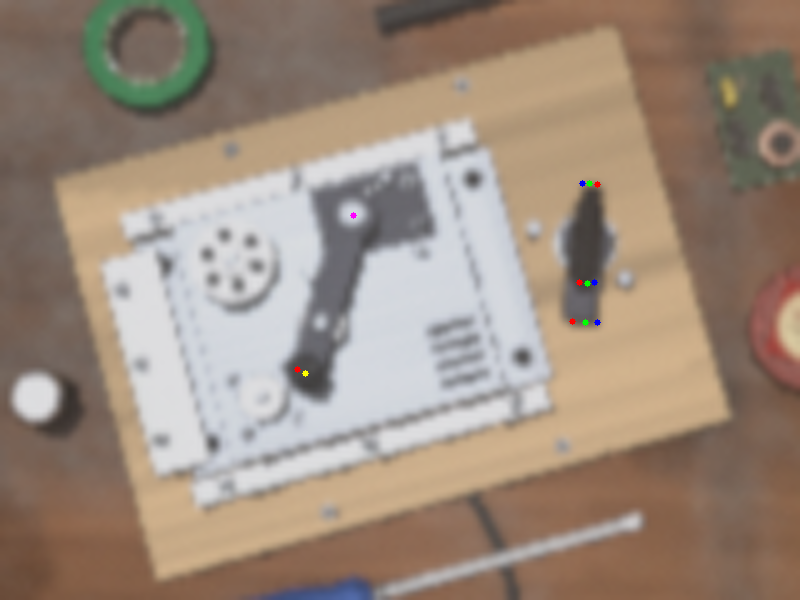

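View pics/sceneo.png

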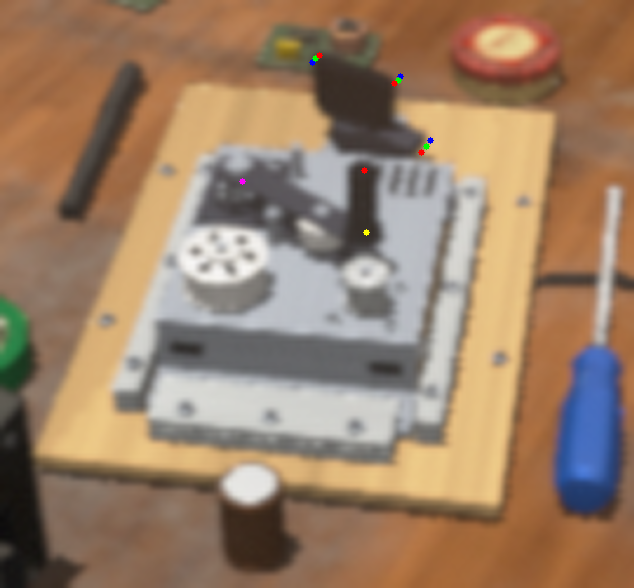

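View pics/topo2.png

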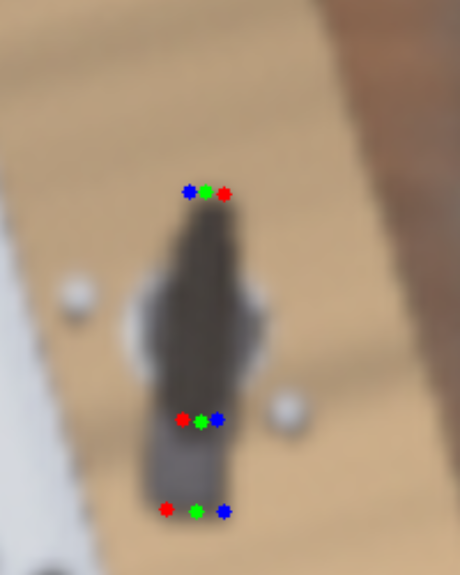

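View pics/sceneo2.png

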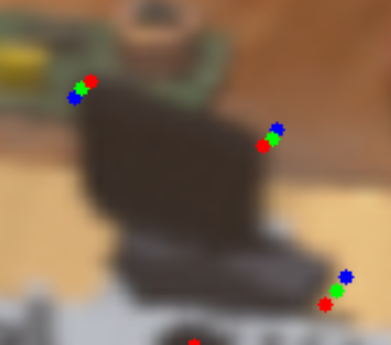

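```bash
python3 - <<'E'
from h import *
from scipy.spatial.transform import Rotation as Ro
s=read_state();R=Ro.from_rotvec(s["orientation"]).as_matrix();print(R.round(3))
print("jaw ang",np.arctan2(R[1,1],R[0,1]))
E
```

```text
[[-0.     0.275 -0.961]
 [ 0.001 -0.961 -0.275]
 [-1.    -0.001  0.   ]]
jaw ang -1.2920568588884902
```

play_rows([
  [130,3.2,4.3,0,-0.033],
  [130,3.2,4.3,0,-0.033],
  [130,3.2,4.3,0,-0.033],
  [130,3.2,4.3,0,-0.033],
  [130,3.2,4.3,0,-0.033],
  [130,3.2,4.3,0,-0.033],
  [130,3.2,4.3,0,-0.033],
  [130,3.2,4.3,0,-0.033],
  [130,3.2,4.3,0,-0.033],
  [130,3.2,4.3,0,-0.033],
], squeeze=30)

```text
time_s: 1.35
eef_pos: [0.4966, -0.1579, 0.2282]
orientation: [-2.184, 0.072, 2.186]
ft_force: [0.4, -0.5, 0.1]
gripper_width: 0.0421
```

```bash
cat >> h.py <<'E'
from scipy.spatial.transform import Rotation as Ro
def st():
    s=read_state();R=Ro.from_rotvec(s["orientation"]).as_matrix()
    print("t",s["time_s"],"p",(s["eef_pos"]*100).round(2),"jaw",np.arctan2(R[1,1],R[0,1]).round(3),"xax",R[:,0].round(3),"F",s["ft_force"].round(1),"M",s["wrist_torque"].round(2),"w",round(s["gripper_width"],4),"j",s["joints"].round(2))
    return s
E
python3 -c "
from h import *
st()"
```

```text
t 1.35 p [ 49.66 -15.79  22.82] jaw -1.639 xax [-0.001  0.003 -1.   ] F [ 0.4 -0.5  0.1] M [-0.03 -0.03  0.05] w 0.0421 j [-0.31  0.2   1.86  0.    1.09  1.33]
```

play_rows([
  [130,1.9,2.3,0,0],
  [130,1.9,2.3,-1,0],
  [130,1.2,1.5,-2,0],
  [130,0.7,0.8,-2,0],
  [130,0.3,0.3,-2,0],
  [130,0,0,-2,0],
  [130,0,0,-2,0],
  [130,0,0,-1.5,0],
  [130,0,0,0,0],
  [130,0,0,0,0],
])

```text
time_s: 2.6
eef_pos: [0.5563, -0.0804, 0.0923]
orientation: [-2.178, 0.067, 2.196]
ft_force: [0.8, -0.5, 0.2]
gripper_width: 0.0418
```

```bash
python3 - <<'E'
from h import *
st()
for n,o in (("top",(190,130)),("scene",(190,130))):
    im=capture(n)[o[1]:o[1]+150,o[0]:o[0]+160];cv2.imwrite(f"pics/{n}1.png",cv2.resize(im,None,fx=4,fy=4,interpolation=cv2.INTER_CUBIC))
E
```

```text
t 2.6 p [55.63 -8.04  9.23] jaw -1.635 xax [-0.008  0.003 -1.   ] F [ 0.8 -0.5  0.2] M [-0.03 -0.03 -0.02] w 0.0418 j [-0.15  0.43  1.87  0.    0.84  1.49]
```

View pics/scene1.png

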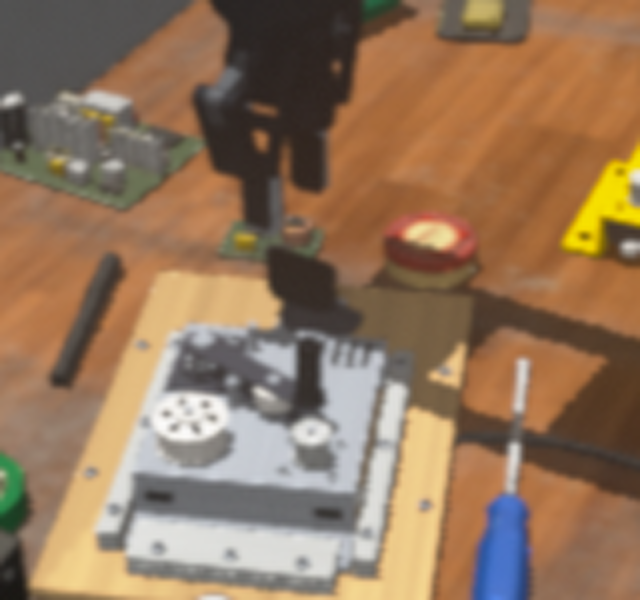

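View pics/top1.png

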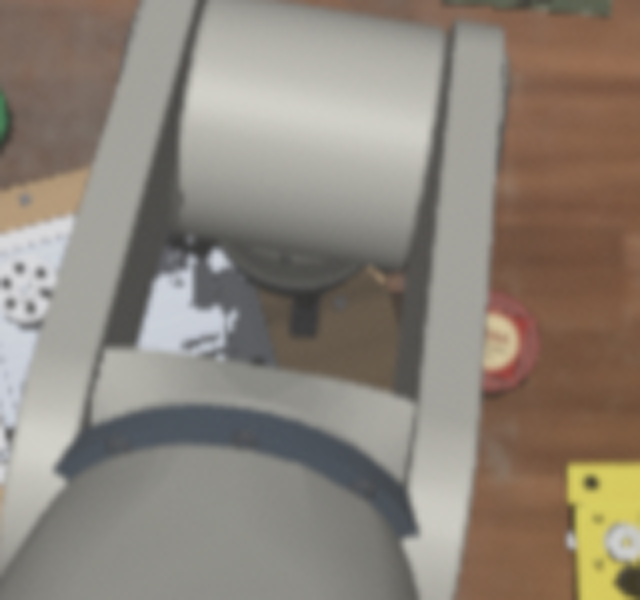

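```bash
python3 - <<'E'
from h import *
for p in ([.5563,-.0804,.0923],[.5563,-.0804+.021,.0993],[.5563,-.0804-.021,.0993],[.5528,-.0902,.058]): print((proj("scene",p)[0]-[190,130])*4)
E
```

```text
[286.46782382 212.59792688]
[268.4642695  220.60658577]
[303.32611476 183.44526924]
[301.29082999 257.24104874]
```

play_rows([
  [130,-0.4,-1.0,0,0.015],
  [130,0,0,0,0],
  [130,0,0,-1,0],
  [130,0,0,-1.2,0],
  [130,0,0,-1.2,0],
  [130,0,0,-1.2,0],
  [130,0,0,-0.8,0],
  [130,0,0,-0.4,0],
  [130,0,0,0,0],
  [130,0,0,0,0],
])

```text
time_s: 3.95
eef_pos: [0.5525, -0.0911, 0.0311]
orientation: [-2.188, 0.05, 2.203]
ft_force: [-0.5, 0.9, -1.3]
gripper_width: 0.0419
```

```bash
python3 - <<'E'
from h import *
st()
E
```

```text
t 3.95 p [55.25 -9.11  3.11] jaw -1.619 xax [-0.006  0.003 -1.   ] F [-0.5  0.9 -1.3] M [ 0.03 -0.03 -0.02] w 0.0419 j [-0.17  0.52  1.91  0.    0.72  1.45]
```

play_rows([
  [130,0,0,0.3,0],
  [200,0,0.0,0,0],
  [230,0,0,0,0],
  [240,0,0,0,0],
  [240,0,0,0,0],
  [240,0,0,0,0],
  [240,0,0,0,0],
  [240,0,0,0,0],
  [240,0,0,0,0],
  [240,0,0,0,0],
], squeeze=30)

```text
time_s: 5.2
eef_pos: [0.553, -0.0904, 0.0353]
orientation: [-2.189, 0.05, 2.201]
ft_force: [1.0, 1.3, -1.0]
gripper_width: 0.0094
```

```bash
python3 - <<'E'
from h import *
st()
E
```

```text
t 5.2 p [55.3  -9.04  3.53] jaw -1.62 xax [-0.005  0.004 -1.   ] F [ 1.   1.3 -1. ] M [-0.02 -0.09 -0.01] w 0.0094 j [-0.17  0.52  1.91  0.    0.73  1.45]
```

play_rows([
  [240,0,0,0,-0.08],
  [240,0,0,0,-0.13],
  [240,0,0,0,-0.13],
  [240,0,0,0,-0.13],
  [240,0,0,0,-0.13],
  [240,0,0,0,-0.13],
  [240,0,0,0,-0.13],
  [240,0,0,0,-0.13],
  [240,0,0,0,0],
  [240,0,0,0,0],
])

```text
time_s: 6.45
eef_pos: [0.5534, -0.0896, 0.0353]
orientation: [-1.566, 0.92, 1.571]
ft_force: [1.3, 1.4, 0.4]
gripper_width: 0.0094
```

```bash
python3 - <<'E'
from h import *
st()
E
```

```text
t 6.45 p [55.34 -8.96  3.53] jaw -2.637 xax [ 0.001  0.007 -1.   ] F [1.3 1.4 0.4] M [ 0.09  0.07 -0.06] w 0.0094 j [-0.17  0.51  1.91  0.01  0.72  2.46]
```

play_rows([
  [240,0,0,0,-0.06],
  [240,0,0,0,-0.06],
  [240,0,0,0,-0.06],
  [240,0,0,0,-0.05],
  [240,0,0,0,-0.04],
  [240,0,0,0,-0.04],
  [240,0,0,0,0],
  [240,0,0,0,0],
  [240,0,0,0,0],
  [240,0,0,0,0],
])

```text
time_s: 7.7
eef_pos: [0.5536, -0.0895, 0.0354]
orientation: [-1.364, 1.094, 1.365]
ft_force: [0.2, 2.5, -0.4]
gripper_width: 0.0094
```

```bash
python3 - <<'E'
from h import *
st()
E
```

```text
t 7.7 p [55.36 -8.95  3.54] jaw -2.927 xax [ 0.003  0.004 -1.   ] F [ 0.2  2.5 -0.4] M [0.4  0.05 1.28] w 0.0094 j [-0.17  0.51  1.91  0.01  0.72  2.76]
```

play_rows([
  [200,0,0,0,0],
  [130,0,0,0,0],
  [130,0,0,0,0],
  [130,0,0,0,0],
  [130,0,0,1,0],
  [130,0,0,2,0],
  [130,0,0,3,0],
  [130,0,0,3,0.1],
  [130,0,0,3,0.15],
  [130,0,0,3,0.15],
])

```text
time_s: 8.95
eef_pos: [0.5516, -0.0895, 0.191]
orientation: [-1.644, 0.845, 1.653]
ft_force: [0.1, 0.2, -0.5]
gripper_width: 0.042
```

```bash
python3 - <<'E'
from h import *
st()
for n,o in (("top",(190,130)),("scene",(190,130))):
    im=capture(n)[o[1]:o[1]+150,o[0]:o[0]+160];cv2.imwrite(f"pics/{n}2.png",cv2.resize(im,None,fx=4,fy=4,interpolation=cv2.INTER_CUBIC))
E
```

```text
t 8.95 p [55.16 -8.95 19.1 ] jaw -2.522 xax [-0.002  0.005 -1.   ] F [ 0.1  0.2 -0.5] M [ 0.02 -0.03  0.02] w 0.042 j [-0.17  0.3   1.81  0.01  1.04  2.35]
```

View pics/scene2.png

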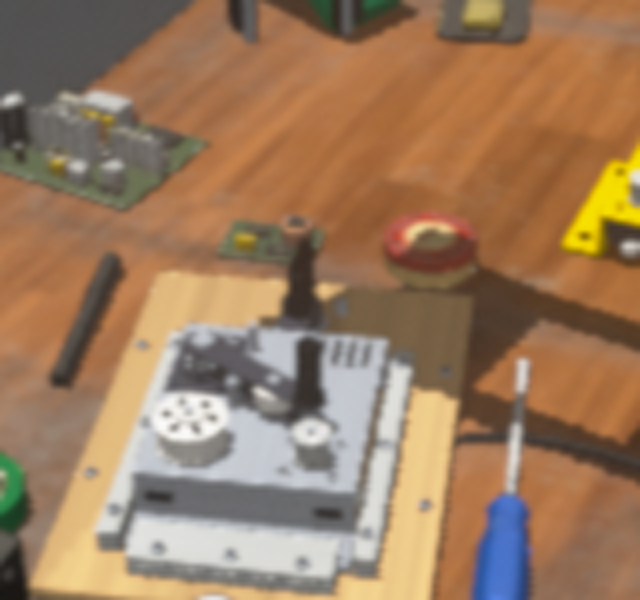

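View pics/top2.png

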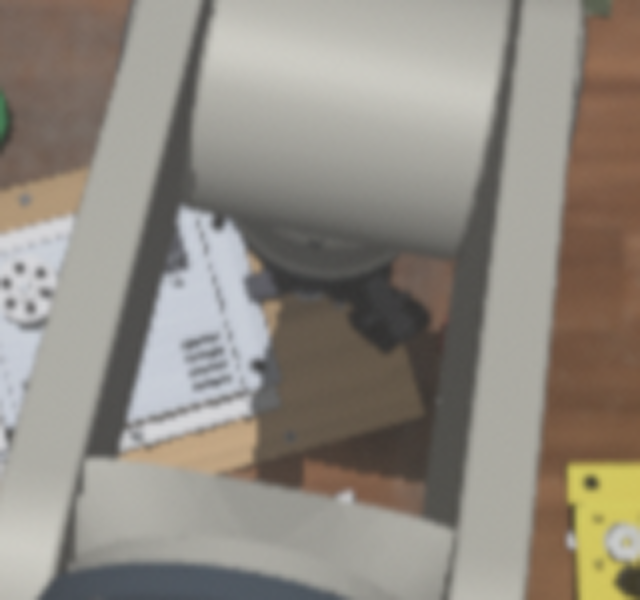

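```bash
python3 - <<'E'
from h import *
for th in (1.4,1.5,1.57): print(th,*[((proj(n,c2w(tip(th,r),z))[0]-[190,130])*4).round() for n,r,z in (("top",.037,.024),("scene",.022,.058),("scene",-.022,.058),("scene",.022,.03))])
im=cv2.imread("pics/scene2.png")
for th,c in((1.4,(255,0,0)),(1.57,(0,255,0))):
  for r,z in((.022,.058),(-.022,.058),(.022,.03)):
    cv2.circle(im,tuple(((proj("scene",c2w(tip(th,r),z))[0]-[190,130]+.5)*4).astype(int)),1,c,-1)
cv2.circle(im,tuple(((proj("scene",c2w(peg(0),.1))[0]-[190,130]+.5)*4).astype(int)),1,(0,0,255),-1)
cv2.imwrite("pics/s2o.png",cv2.resize(im[190:420,220:400],None,fx=2.5,fy=2.5))
im=cv2.imread("pics/top2.png")
for th,c in((1.4,(255,0,0)),(1.57,(0,255,0))):
    cv2.circle(im,tuple(((proj("top",c2w(tip(th,.037),.024))[0]-[190,130]+.5)*4).astype(int)),1,c,-1)
cv2.imwrite("pics/t2o.png",cv2.resize(im[220:350,200:350],None,fx=3,fy=3))
E
```

```text
1.4 [249. 299.] [302. 279.] [301. 236.] [302. 321.]
1.5 [246. 293.] [298. 279.] [305. 236.] [299. 321.]
1.57 [245. 289.] [295. 279.] [307. 236.] [296. 321.]
```

View pics/s2o.png

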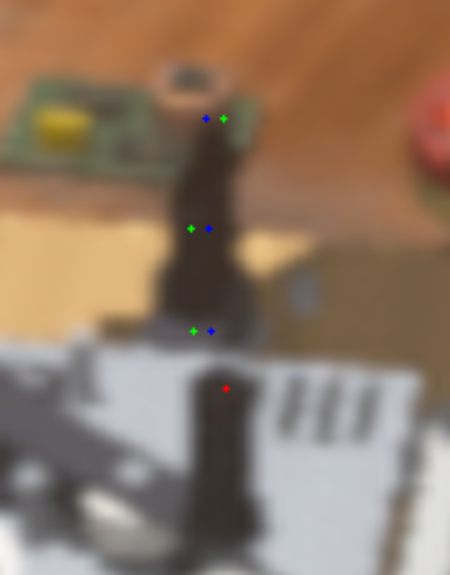

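View pics/t2o.png

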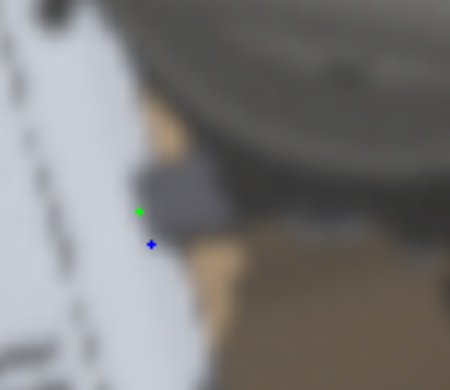

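The turnbutton is closed: in the top view its tongue lies over the foot at about (255,201), and the wing matches θ≈1.57 in both views. The peg is about 2 mm from where I predicted it. Next I'll move to the peg.

play_rows([
  [130,-1.1,2.0,0,0.12],
  [130,-1.1,2.0,0,0.12],
  [130,-1.1,2.0,-0.7,0.12],
  [130,-1.1,2.0,-1,0.12],
  [130,-1.1,2.0,-1,0.12],
  [130,-1.1,2.0,-1,0.12],
  [130,0,0,-1,0],
  [130,0,0,0,0],
  [130,0,0,0,0],
  [130,0,0,0,0],
])

```text
time_s: 10.3
eef_pos: [0.4852, 0.0319, 0.1455]
orientation: [-2.097, 0.236, 2.097]
ft_force: [-0.3, -0.1, -0.2]
gripper_width: 0.0421
```

```bash
python3 - <<'E'
from h import *
s=st()
o=(190,130);n="scene"
im=capture(n)[o[1]:o[1]+150,o[0]:o[0]+160];cv2.imwrite(f"pics/{n}3.png",cv2.resize(im,None,fx=4,fy=4,interpolation=cv2.INTER_CUBIC))
E
```

```text
t 10.3 p [48.52  3.19 14.55] jaw -1.801 xax [ 0.001  0.006 -1.   ] F [-0.3 -0.1 -0.2] M [ 0.01 -0.03  0.01] w 0.0421 j [0.06 0.25 2.01 0.01 0.89 1.85]
```

View pics/scene3.png

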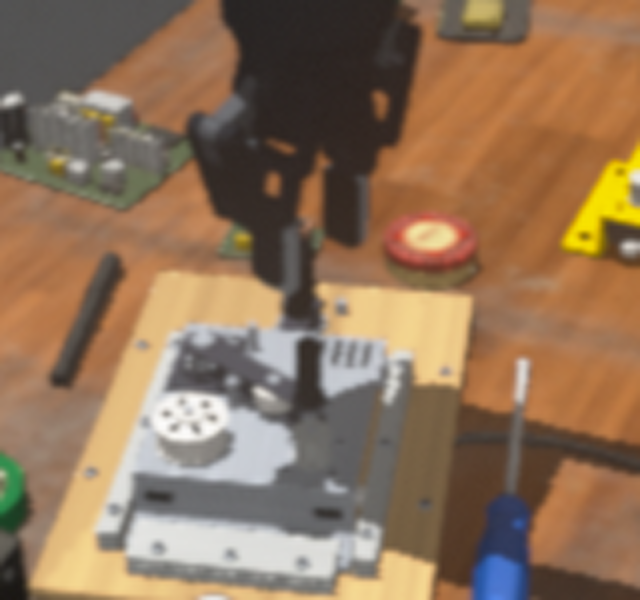

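The fingers, near (285,275) and (345,235), hover around the peg top at (308,340). I'll go down and grip.

play_rows([
  [130,0.2,-0.4,0,0],
  [130,0,0,-0.8,0],
  [130,0,0,-1.5,0],
  [130,0,0,-1.5,0],
  [130,0,0,-1.3,0],
  [130,0,0,-0.8,0],
  [130,0,0,-0.4,0],
  [130,0,0,0,0],
  [130,0,0,0,0],
  [130,0,0,0,0],
])

```text
time_s: 11.6
eef_pos: [0.4875, 0.0273, 0.078]
orientation: [-2.096, 0.237, 2.096]
ft_force: [-0.2, -0.3, -0.1]
gripper_width: 0.0422
```

```bash
python3 - <<'E'
from h import *
s=st()
E
```

```text
t 11.6 p [48.75  2.73  7.8 ] jaw -1.802 xax [ 0.001  0.006 -1.   ] F [-0.2 -0.3 -0.1] M [-0.02  0.   -0.01] w 0.0422 j [0.05 0.36 2.05 0.01 0.74 1.84]
```

play_rows([
  [130,0,0,-0.4,0],
  [130,0,0,0,0],
  [200,0,0,0,0],
  [235,0,0,0,0],
  [235,0,0,0,0],
  [235,0,0,0,0],
  [235,0,0,0,0],
  [235,0,0,0,0],
  [235,0,0,0,0],
  [235,0,0,0,0],
], squeeze=40)

```text
time_s: 12.85
eef_pos: [0.4881, 0.0281, 0.0745]
orientation: [-2.097, 0.236, 2.093]
ft_force: [0.3, 2.5, 0.5]
gripper_width: 0.0114
```

```bash
python3 - <<'E'
from h import *
s=st()
o=(190,130);n="scene"
im=capture(n)[o[1]:o[1]+150,o[0]:o[0]+160];cv2.imwrite(f"pics/{n}4.png",cv2.resize(im,None,fx=4,fy=4,interpolation=cv2.INTER_CUBIC))
E
```

```text
t 12.85 p [48.81  2.81  7.45] jaw -1.803 xax [ 0.003  0.008 -1.   ] F [0.3 2.5 0.5] M [ 0.33  0.04 -0.05] w 0.0114 j [0.05 0.36 2.05 0.01 0.73 1.84]
```

View pics/scene4.png

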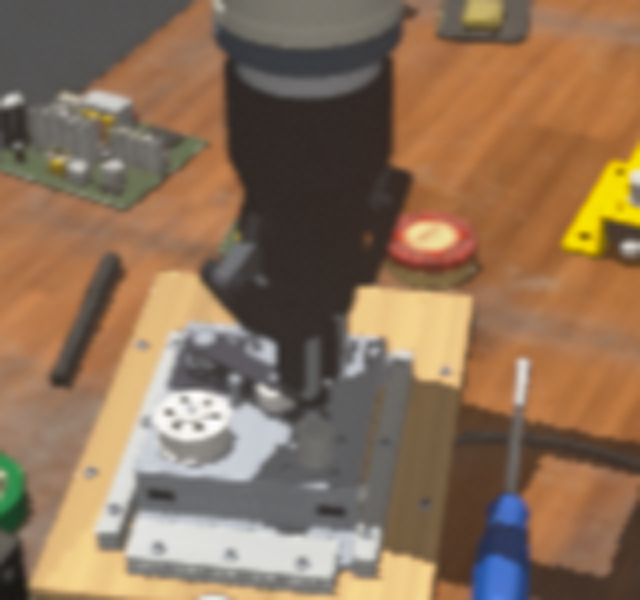

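```bash
python3 - <<'E'
from h import *
pv=c2w(PIV,0);print(pv)
s=read_state();p=s["eef_pos"];d=p[:2]-pv[:2];print("r",np.hypot(*d),"ang",np.arctan2(d[1],d[0]),"nominal0",np.pi-.55+YAW)
P=np.array([c2w(peg(t),0)[:2] for t in np.linspace(0,1.05,9)])
print((P*100).round(2));print((np.diff(P,axis=0)*100).round(2))
E
```

```text
[0.55774582 0.01278902 0.        ]
r 0.07128977339221756 ang 2.9250145747544014 nominal0 2.890092653589793
[[48.8   3.07]
 [48.63  2.14]
 [48.58  1.2 ]
 [48.65  0.26]
 [48.84 -0.67]
 [49.16 -1.56]
 [49.58 -2.4 ]
 [50.12 -3.18]
 [50.75 -3.88]]
[[-0.17 -0.93]
 [-0.05 -0.94]
 [ 0.07 -0.94]
 [ 0.19 -0.92]
 [ 0.31 -0.89]
 [ 0.43 -0.84]
 [ 0.53 -0.78]
 [ 0.63 -0.7 ]]
```

play_rows([
  [235,-0.1,-0.45,0,0.06],
  [235,-0.05,-0.5,0,0.06],
  [235,-0.03,-0.5,0,0.06],
  [235,0.0,-0.5,0,0.06],
  [235,0.04,-0.5,0,0.06],
  [235,0.06,-0.5,0,0.06],
  [235,0.1,-0.5,0,0.06],
  [235,0.12,-0.45,0,0.06],
  [235,0,0,0,0],
  [235,0,0,0,0],
], squeeze=50)

```text
time_s: 14.15
eef_pos: [0.4887, -0.0084, 0.0747]
orientation: [2.084, 0.291, -2.088]
ft_force: [-0.3, 5.6, 1.0]
gripper_width: 0.0109
```

```bash
cat >> h.py <<'E'
def pg():
    s=st();pv=c2w(PIV,0);d=s["eef_pos"][:2]-pv[:2];a=np.arctan2(d[1],d[0])%(2*np.pi);print("r",np.hypot(*d).round(4),"th",(a-2.890).round(3))
    t=np.array([-np.sin(a),np.cos(a)]);print("Ft",(s["ft_force"][:2]@t).round(1),"Fr",(s["ft_force"][:2]@d/np.hypot(*d)).round(1))
E
python3 -c "
from h import *
pg()"
```

```text
t 14.15 p [48.87 -0.84  7.47] jaw -1.307 xax [-0.004  0.013 -1.   ] F [-0.3  5.6  1. ] M [ 0.77  0.02 -0.1 ] w 0.0109 j [-0.03  0.37  2.04  0.02  0.74  1.26]
r 0.0723 th 0.55
Ft -5.5 Fr -1.4
```

play_rows([
  [235,0.15,-0.45,0,0.06],
  [235,0.18,-0.45,0,0.06],
  [235,0.22,-0.43,0,0.06],
  [235,0.24,-0.42,0,0.06],
  [235,0.27,-0.4,0,0.06],
  [235,0.28,-0.38,0,0.06],
  [235,0.3,-0.36,0,0.06],
  [235,0,0,0,0],
  [235,0,0,0,0],
  [235,0,0,0,0],
])

```text
time_s: 15.4
eef_pos: [0.5016, -0.0342, 0.0748]
orientation: [1.817, 0.68, -1.837]
ft_force: [-0.3, 4.9, 2.1]
gripper_width: 0.0113
```

```bash
python3 -c "
from h import *
pg()"
```

```text
t 15.4 p [50.16 -3.42  7.48] jaw -0.878 xax [-0.017  0.016 -1.   ] F [-0.3  4.9  2.1] M [ 0.54 -0.07 -0.24] w 0.0113 j [-0.08  0.39  2.    0.02  0.77  0.78]
r 0.0733 th 0.948
Ft -4.0 Fr -2.9
```

play_rows([
  [235,0.2,-0.22,0,0.03],
  [235,0.2,-0.22,0,0.03],
  [235,0.2,-0.22,0,0.03],
  [235,0.2,-0.2,0,0.03],
  [235,0,0,0,0],
  [235,0,0,0,0],
  [235,0,0,0,0],
  [235,0,0,0,0],
  [235,0,0,0,0],
  [235,0,0,0,0],
])

```text
time_s: 16.65
eef_pos: [0.5069, -0.0406, 0.0749]
orientation: [1.736, 0.776, -1.764]
ft_force: [-1.0, 4.4, 2.0]
gripper_width: 0.0109
```

```bash
python3 -c "
from h import *
pg()"
```

```text
t 16.65 p [50.69 -4.06  7.49] jaw -0.759 xax [-0.023  0.017 -1.   ] F [-1.   4.4  2. ] M [ 0.51 -0.1  -0.26] w 0.0109 j [-0.09  0.4   1.99  0.02  0.78  0.65]
r 0.0737 th 1.061
Ft -3.8 Fr -2.5
```

play_rows([
  [235,0.2,-0.2,0,0.03],
  [235,0.2,-0.18,0,0.03],
  [235,0.15,-0.15,0,0],
  [235,0,0,0,0],
  [235,0,0,0,0],
  [235,0,0,0,0],
  [235,0,0,0,0],
  [235,0,0,0,0],
  [235,0,0,0,0],
  [235,0,0,0,0],
])

```text
time_s: 17.9
eef_pos: [0.507, -0.0401, 0.0749]
orientation: [1.691, 0.836, -1.732]
ft_force: [-1.7, 5.0, 2.6]
gripper_width: 0.0115
```

```bash
python3 - <<'E'
from h import *
pg()
for n,o in (("top",(150,130)),("scene",(190,130))):
    im=capture(n)[o[1]:o[1]+150,o[0]:o[0]+160];cv2.imwrite(f"pics/{n}5.png",cv2.resize(im,None,fx=4,fy=4,interpolation=cv2.INTER_CUBIC))
E
```

```text
t 17.9 p [50.7  -4.01  7.49] jaw -0.696 xax [-0.035  0.024 -0.999] F [-1.7  5.   2.6] M [ 0.55 -0.25 -0.23] w 0.0115 j [-0.1   0.4   1.98  0.03  0.8   0.58]
r 0.0733 th 1.058
Ft -4.7 Fr -2.4
```

View pics/scene5.png

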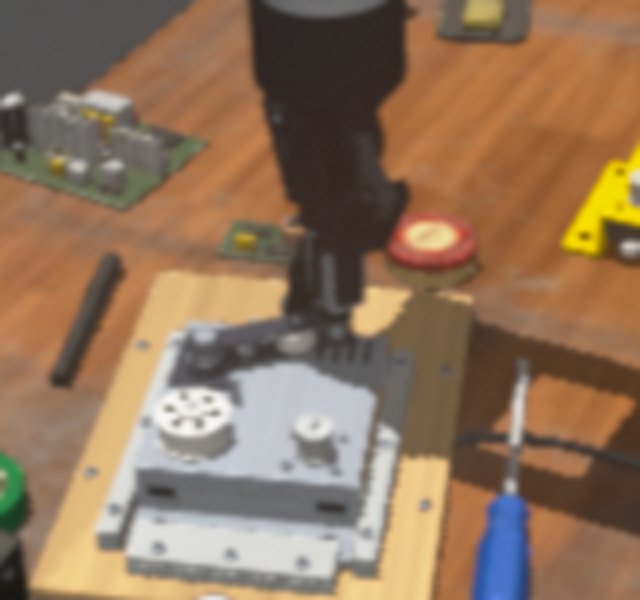

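View pics/top5.png

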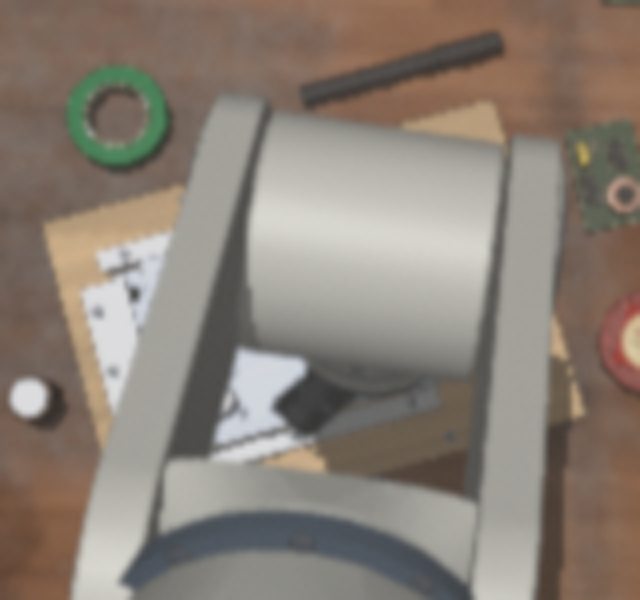

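play_rows([
  [235,0.1,-0.1,0,0],
  [235,0.15,-0.15,0,0],
  [235,0.15,-0.15,0,0],
  [235,0.15,-0.15,0,0],
  [235,0.15,-0.15,0,0],
  [235,0.15,-0.15,0,0],
  [235,0.15,-0.15,0,0],
  [235,0.15,-0.15,0,0],
  [235,0.15,-0.15,0,0],
  [235,0.15,-0.15,0,0],
])

```text
time_s: 19.25
eef_pos: [0.5086, -0.042, 0.0747]
orientation: [1.683, 0.868, -1.754]
ft_force: [-7.4, 15.0, 9.1]
gripper_width: 0.0114
```

```bash
python3 - <<'E'
from h import *
pg()
E
```

```text
t 19.25 p [50.86 -4.2   7.47] jaw -0.694 xax [-0.062  0.044 -0.997] F [-7.4 15.   9.1] M [ 1.77  0.16 -0.04] w 0.0114 j [-0.11  0.42  1.95  0.05  0.83  0.55]
r 0.0736 th 1.092
Ft -15.5 Fr -6.2
```

```bash
python3 - <<'E'
from h import *
n="scene";o=(190,180)
im=capture(n)[o[1]:o[1]+125,o[0]:o[0]+135];im=cv2.resize(im,None,fx=4.7,fy=4.7,interpolation=cv2.INTER_CUBIC)
for dy in (0,-.002):
  for th,c in((.95,(255,0,0)),(1.05,(0,255,0))):
    for z in (.068,.1):
        p=np.array(peg(th))+[0,dy]
        u=(proj(n,c2w(p,z))[0]-o+.5)*4.7;cv2.circle(im,tuple(int(x) for x in u),2,c,-1)
cv2.imwrite("pics/scene6.png",im); pg()
E
```

```text
t 19.3 p [50.87 -4.2   7.47] jaw -0.694 xax [-0.062  0.044 -0.997] F [-6.5 15.   8.8] M [ 1.8   0.21 -0.07] w 0.0112 j [-0.11  0.42  1.95  0.05  0.83  0.55]
r 0.0735 th 1.092
Ft -14.8 Fr -6.8
```

View pics/scene6.png

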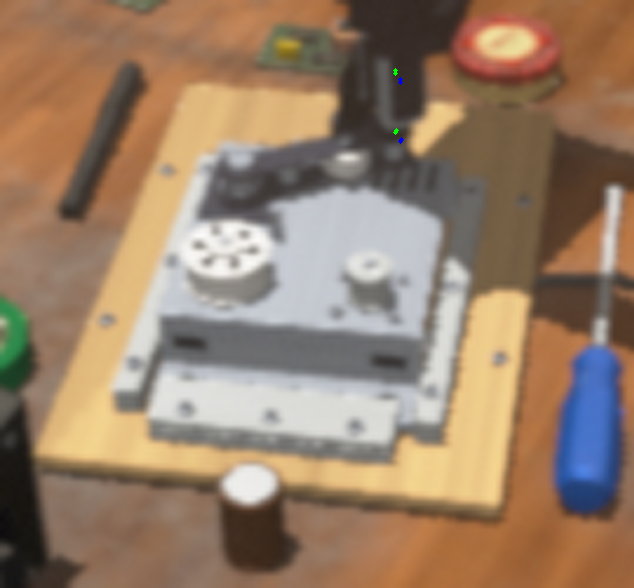

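```bash
python3 - <<'E'
from h import *
n="scene";o=(225,190);f=12
out=[]
for k,im,ths in((0,cv2.imread("pics/scene0.png"),(0,.1)),(1,capture(n),(.85,.95,1.05))):
  im=cv2.resize(im[o[1]:o[1]+48,o[0]:o[0]+62],None,fx=f,fy=f,interpolation=cv2.INTER_CUBIC)
  for th,c in zip(ths,((255,0,0),(0,255,255),(0,255,0))):
    for r in (0,.036,.072):
      p=np.array(PIV)+(np.array(peg(th))-PIV)*r/.072-[0,.002]*k
      u=(proj(n,c2w(p,.066))[0]-o+.5)*f;cv2.circle(im,tuple(int(x) for x in u),3,c,-1)
  cv2.imwrite(f"pics/arm{k}.png",im)
E
```

```text
Traceback (most recent call last):
ValueError: operands could not be broadcast together with shapes (2,) (0,)
```

```bash
python3 - <<'E'
from h import *
n="scene";o=(225,190);f=12
for k,im,ths in((0,cv2.imread("pics/scene0.png"),(0,.1)),(1,capture(n),(.85,.95,1.05))):
  im=cv2.resize(im[o[1]:o[1]+48,o[0]:o[0]+62],None,fx=f,fy=f,interpolation=cv2.INTER_CUBIC)
  for th,c in zip(ths,((255,0,0),(0,255,255),(0,255,0))):
    for r in (0,.036,.072):
      p=np.array(PIV)+(np.array(peg(th))-PIV)*r/.072-np.array([0,.002])*k
      u=(proj(n,c2w(p,.066))[0]-o+.5)*f;cv2.circle(im,tuple(int(x) for x in u),3,c,-1)
  cv2.imwrite(f"pics/arm{k}.png",im)
E
```

```text
(no output)
```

View pics/arm0.png

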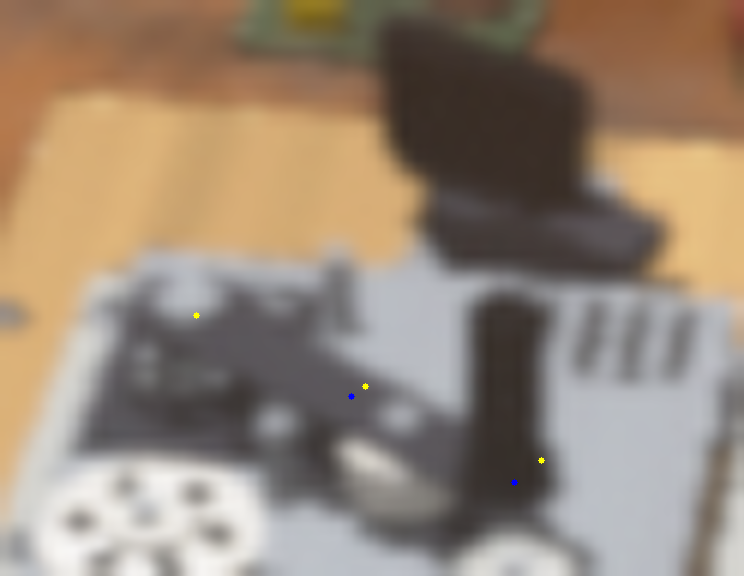

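View pics/arm1.png

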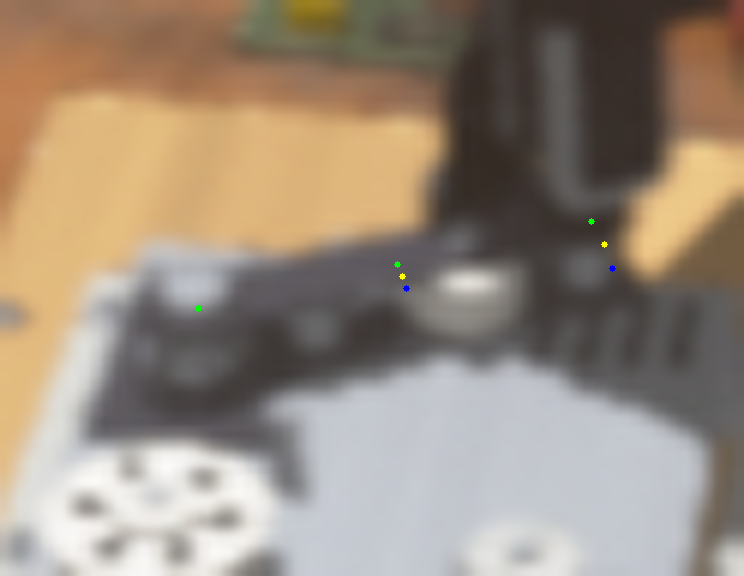

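```bash
python3 - <<'E'
from h import *
o=np.array((225,190));f=12
def a(cap,b,z):
    P=back("scene",(np.array([cap,b],float)+.5)/f-.5+o,z)[:,:2];d=P[1]-P[0]
    return np.hypot(*d),(np.arctan2(d[1],d[0])-YAW)%(2*np.pi)-np.pi+.55
for zc,zb in ((.066,.066),):
    for c,b in (((190,295),(402,415)),((195,287),(465,238)),((190,295),(365,455)),((195,287),(472,282))): print(a(c,b,zc))
# z difference between cap and bolts
for zc,zb in ((.068,.064),):
  for c,b in (((190,295),(402,415)),((195,287),(465,238))):
    P0=back("scene",(np.array(c,float)+.5)/f-.5+o,zc)[0];P1=back("scene",(np.array(b,float)+.5)/f-.5+o,zb)[0];d=P1-P0
    print(np.hypot(d[0],d[1]),(np.arctan2(d[1],d[0])-YAW)%(2*np.pi)-np.pi+.55)
E
```

```text
(np.float64(0.050658089772580295), np.float64(-0.03706008021788665))
(np.float64(0.04852633357285395), np.float64(0.9919136061503615))
(np.float64(0.05483457195658798), np.float64(-0.25487263209421296))
(np.float64(0.04790615181341243), np.float64(0.7201612890957156))
0.046955653360952365 0.04104157605440073
0.05006449516393643 1.0992287342201232
```

The arm-bolt swing between pictures measures about 1.03–1.06 rad. The tangential push is about 15 N against a spring of about 8 N, and the tool no longer advances. So the arm is on its stop and I'm still pushing. Handing in.

```bash
python3 - <<'E'
from h import *
pg()
print(finish_job())
E
```

```text
t 19.4 p [50.87 -4.2   7.47] jaw -0.694 xax [-0.062  0.044 -0.997] F [-6.9 14.3  8.5] M [ 1.78  0.29 -0.03] w 0.0112 j [-0.11  0.42  1.95  0.05  0.83  0.55]
r 0.0735 th 1.092
Ft -14.7 Fr -6.0
the job is handed in; nothing more can be done
None
```

I closed the turnbutton first, then swung the tensioner arm to its stop. I handed the job in at 19.4 s, still gripping the peg and pushing it against the stop.

- **Turnbutton:** I gripped the wing and turned it clockwise until the wrist read a resisting moment of 1.3 N m. Pictures after letting go match a closed angle of about 1.57 rad, with the tongue over the unit's foot. In the last pictures the gripper mostly hides the wing. The fingers stayed above the wing during the swing, so nothing should have moved it.
- **Tensioner:** The last force reading was about 15 N tangential, against a spring of about 8 N, and the tool had stopped advancing. The arm bolt's movement between pictures gives a swing of 1.03–1.06 rad, against the 1.05 rad stop.
- **Unit and bystanders:** The unit looks seated, shifted by about 2 mm, within the 3 mm allowed. The things lying around looked unmoved in the pictures that showed them.

These checks disagreed or were less clean:

- **Tool angle:** The angle from the tool position read 1.09 rad, above the stop. I put this down to unit drag and tool tilt.
- **Arm edge:** Judged by its upper edge alone, the arm looked nearer 0.95 rad.
- **Tilt:** The tool ended tilted by about 0.08 rad, with an 8–9 N vertical force on it.
- **Hold force:** While I held the arm without pushing, the force read only 4–5 N, less than the 8 N spring. That is why I ended on a push.

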